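# Find the sticky spot on the film-copying slide

## Robot

A 7-joint arm with a two-finger parallel gripper is mounted at the origin on the work surface. World frame = base frame: x ahead of the robot, y to its left, z up, the work surface at z = 0. Lengths are in m, angles in rad, forces in N, time in s.
With the tool pointing down it reaches from about 0.4 to 0.925 m from the base axis. Payload 5.6 kg.
Tool frame: the origin (TCP) lies midway between the tips of the shut fingers; the grasp point (between the pads) lies 19 mm behind it (bot.tcp_to_grasp is the distance from the TCP to the grasp point, in m); z points along the fingers, y is the direction in which the jaws open and shut (so a half turn about z gives the same grasp; the last joint's range is limited). The gripper opens to 85 mm and grips with 20 to 120 N. Pads are 22 mm wide; open, the fingers measure 114 mm over their backs; the gripper's body (76 mm by 85 mm) begins 54 mm behind the grasp point. The pads swing forward as they close: fully open they stand 13 mm farther back than shut.
Start: joints at [-1.359, 0.468, -0.012, 1.603, 0.006, 1.071, -0.056], TCP at [0.164, 0.629, 0.231] pointing down, gripper open.
Joint ranges: [-2.53, 2.53], [-0.31, 2.02], [-1.57, 1.55], [0.28, 2.44], [-1.29, 4.43], [0.15, 1.84], [-2.92, 2.92]. Speed limits (rad/s): [2.57, 2.57, 3.14, 3.14, 3.14, 3.14, 3.14].

## Interface

Orientations are given as a unit quaternion [x, y, z, w].
In Python, from cell import bot gives the robot as it stands.
- The arm moves only by the tool apply_moves, never from a script. Its arguments are lists of equal length, an entry for each row: "translation": the shift along the tool's x, y, z in cm, a list of three; "spin": the turn about the tool's z in rad; "grip": the finger opening in cm, from 0 to 8.54. In form: {"translation": [[x, y, z], ...], "spin": [spin, ...], "grip": [grip, ...]}. A call has 1 to 5 rows; each row is the pose to reach, as a shift and turn from the pose commanded when the call began, along the tool's axes at that moment; what a row does not reach only later rows make up. A row lasts 1/10 s, in which the tool goes at most 50 mm and 8.59 degrees, less where a joint would pass 70% of its speed; a pose out of reach is approached as far as the arm can. A call with a gripper value outside its range is refused whole. The fingers move at their own pace and stop on an object; "newtons" is the grip in N (left out, the last holds). Time passes only in rows, so rows that repeat a pose let the fingers close. It gives the time, the measured TCP pose, the force and the opening at its end, in the units of the state.
- bot.get_obs(): the state, without advancing time (a new reading comes with each control period).
- bot.grab_frame(name): name is "scene" or "top" or "wrist"; returns the picture (480x640x3 uint8, red, green, blue); there is no depth.
- bot.camera_params(name): a dict with "fx", "fy", "cx", "cy" (pixels), "R" (3x3) and "t" (3): a world point X has camera coordinates R X + t. Camera axes: x right, y down, z forward; pixel columns grow to the right and rows downward; lengths in m; the calibration is good to about 2 mm. The wrist camera is an equidistant fisheye: a pixel r from the principal point sees the ray r / f radians off the axis. A picture is of the moment at which its call begins: read the wrist's pose just before it. camera_params takes no time and is no camera call; for the wrist camera it gives the pose at the moment of the call.
- bot.sign_off(): hands the job in, once; it reports no verdict.
The state is a dict: "clock": time; "joint_positions": joint angles; "dq": joint speeds; "tau": joint torques, N m; "position": TCP position; "tool_rot": TCP orientation; "wrist_force": force on the tool from outside, world axes, zero at the start; "ft_torque": the same for the moment, N m; "gripper_width": opening from 0.0 (shut) to 1.0 (fully open).
Only numpy, scipy, OpenCV 4.12 (cv2) and the standard library are available. Lean on these libraries where they do the work, as an engineer would, in place of code of your own. Each camera call takes 0.05 s, during which the arm holds its last target. There are 200 camera calls.

## Task

The film-copying slide drags at one place somewhere along its rail. Slide its carriage gently all the way until it presses lightly on the orange buffer, then all the way until it presses lightly on the black buffer, feeling for that place; then bring the carriage back, leave it standing in the middle of the sticky place and let go. Do not ram the buffers, and leave the lens ring, film can and loupe alone.

Things in the scene. Friction and masses are not known exactly. Their poses are not given: they have to be found in the camera images.
- rail: slide bed: dark plate 110 x 420 mm, end blocks 52 mm high, two steel rods; a light pad 8 mm high lies along its +x side, out to x = 265 mm. Origin: centre of its underside, on the bench. y runs along the rail to the orange buffer, x across, z up. One unseen sticky patch lies along the rail: drag swells from 16 mm before its middle and fades 16 mm after; middle within 80 mm of the rail's middle
- carriage: aluminium block 96 mm across, 70 mm along the rail, top 57 mm above the bench, with a black film frame over the light pad. Slides only along the rail's y and stays where left. Origin: middle of the block, at bench height; axes as the rail's. Drag 1 to 2 N when free, about 11 to 13 N at the patch's middle, alike both ways but peaking a few mm early in the direction of travel
- grip_post (a point): centre of the round upright grip post on the carriage: black with an orange band, 18 mm diameter, 43 mm tall, from 57 to 100 mm above the bench (this point is at 78.5 mm), right above the carriage's origin
- buffer_orange: sprung end buffer, orange cap 22 mm across, at the rail's +y end; origin: middle of its tip, 37 mm above the bench, 160 mm from the rail's middle. The carriage meets it when its origin is 35 mm from the tip (125 mm from the rail's middle); it then yields at 3 N per mm. Reached: pressed with 1 N or more for a moment; over 20 N is ramming
- buffer_black: the same buffer with a black rubber cap, at the -y end of the rail
- lens_ring: loose dark metal ring, 62 mm outside diameter, 22 mm high, standing on the bench on the robot's side of the rail; origin: centre of its underside. Leave alone
- film_can: loose black film can with a white cap, 32 mm diameter, 50 mm high, on the bench on the robot's side of the rail; origin: centre of its underside. Leave alone
- loupe: loose grey magnifier, 48 mm diameter, 50 mm high, on the bench beyond the black-buffer end of the rail; origin: centre of its underside. Leave alone

How it is judged:
On the way, in this order (a step that is already met when the one before it is completed fails the run):
1. the carriage presses lightly on the orange buffer (1 N or more) (contact force between carriage and buffer_orange above 1 N), for 0.1 s.
2. then the carriage presses lightly on the black buffer (1 N or more) (contact force between carriage and buffer_black above 1 N), for 0.1 s.
At the end, for the whole second after the job is handed in: the carriage stands still, released, in the middle of the sticky patch (within about 10 mm of the patch's middle, where the patch bears on the carriage with over 6 N) (contact force between carriage and rail above 6 N and y of carriage in the frame of rail between -0.11 and 0.11 m and linear speed of carriage below 0.01 m/s); the robot touches nothing.
It fails at once if the carriage is rammed into the orange buffer (over 20 N) (contact force between carriage and buffer_orange above 20 N).
It fails at once if the carriage is rammed into the black buffer (over 20 N) (contact force between carriage and buffer_black above 20 N).
It fails at once if the lens ring, the film can or the loupe is moved by over 20 mm (distance of any of lens_ring, film_can, loupe from where it was at the start of the episode above 0.02 m).
It also fails if it takes over 56 s, if anything falls off the work surface, if the arm or the gripper's body presses on something with over 40 N, if the wrist force passes 120 N, or if a joint passes its speed limit or range.

## Working session

There is one attempt and no reset: what is moved stays moved. The work goes in short steps, Python scripts to look and compute and a tool call to move; the robot and the scene stay as the last step left them, time stands still between calls to the robot, and variables do not carry over. Pictures are saved under pics/ and viewed, about 8 in all and at most 12, crops included, and the job is handed in when it is done.

Besides the shell and the picture viewer there is one more tool, called after "Emit:" as name([rows], argument=value, ...), one row to a line, values as JSON. apply_moves: Moves the arm, as the interface text tells. Its arguments: {"type":"object","properties":{"translation":{"type":"array","items":{"type":"array","items":{"type":"number"}}},"spin":{"type":"array","items":{"type":"number"}},"grip":{"type":"array","items":{"type":"number"}},"newtons":{"type":"number"}},"required":["translation","spin","grip"]}

```bash
mkdir -p pics
python3 - <<'E'
from cell import bot
import cv2,numpy as np
o=bot.get_obs(); print(o)
for n in("top","scene"):
    c=bot.camera_params(n); print(n,c)
    cv2.imwrite(f"pics/{n}1.png",bot.grab_frame(n)[:,:,::-1])
E
```

```text
{'clock': 0.0, 'joint_positions': array([-1.35903507,  0.46836612, -0.01160507,  1.6036205 ,  0.00600479,
        1.07137897, -0.05631408]), 'dq': array([ 0.00206587,  0.00021849,  0.00105278, -0.00026148, -0.00043431,
        0.00023859,  0.00034613]), 'tau': array([-5.96346872e-04, -5.32392454e+01,  2.11894128e-02, -2.51298165e+01,
        1.13989701e-02,  7.98884168e-03, -5.66756455e-06]), 'position': array([0.16373697, 0.62847242, 0.23034679]), 'tool_rot': array([ 1.27072962e-01,  9.91892992e-01, -8.67929792e-04, -4.79864664e-05]), 'wrist_force': array([ 0.38338566, -0.10294269, -0.53806736]), 'ft_torque': array([-0.00757794,  0.00615054, -0.04106261]), 'gripper_width': 1.0009210789712528}
top {'fx': 505.6060466514947, 'fy': 505.6060466514947, 'cx': 315.0345946832373, 'cy': 238.68534593993758, 'R': array([[ 0.00835174, -0.99996171, -0.00261446],
       [-0.99813437, -0.00817828, -0.06050528],
       [ 0.06048158,  0.0031149 , -0.99816445]]), 't': array([-0.04260479,  0.58063701,  0.99027214])}
scene {'fx': 475.6380407924589, 'fy': 475.6380407924589, 'cx': 321.9073133669745, 'cy': 241.56464749967608, 'R': array([[-0.79012015,  0.61263753,  0.01963162],
       [ 0.46069318,  0.61467402, -0.64026373],
       [-0.40431664, -0.49684112, -0.76790426]]), 't': array([ 0.45320806, -0.20623647,  1.09584119])}
```

View pics/top1.png

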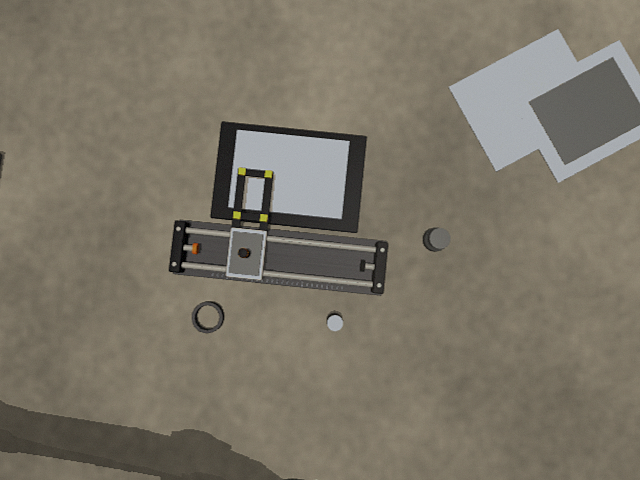

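View pics/scene1.png

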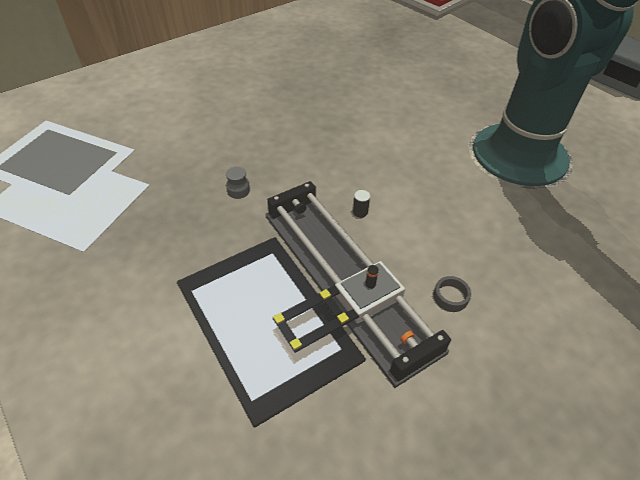

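Top view: rail from the orange end block near (179,246) to the black one near (380,268), post at (244,253), ring at (208,317), can at (335,321) and loupe at (436,239). The scene view agrees.

```bash
cat > h.py <<'E'
import numpy as np, cv2
from cell import bot
from scipy.spatial.transform import Rotation as Rn
def cast(c,u,v,z):
    d=c["R"].T@np.array([(u-c["cx"])/c["fx"],(v-c["cy"])/c["fy"],1]); o=-c["R"].T@c["t"]
    return o+d*(z-o[2])/d[2]
def both(px,z): return cast(bot.camera_params("top"),*px,z)
E
python3 - <<'E'
from h import *
im=cv2.imread("pics/top1.png"); sc=cv2.imread("pics/scene1.png")
cs=bot.camera_params("scene"); ct=bot.camera_params("top")
def orange(i):
    h=cv2.cvtColor(i,cv2.COLOR_BGR2HSV); m=cv2.inRange(h,(3,130,60),(17,255,255))
    n,_,s,c=cv2.connectedComponentsWithStats(m); return [(s[k],c[k]) for k in range(1,n) if s[k][4]>5]
print(orange(im)); print(orange(sc))
# carriage bright top outline
g=cv2.cvtColor(im,cv2.COLOR_BGR2GRAY)
m=np.uint8(g[222:285,222:275]>150)*255
cs_,_=cv2.findContours(m,0,2)
for c in cs_:
    if cv2.contourArea(c)>300:
        r=cv2.minAreaRect(c); b=cv2.boxPoints(r)+[222,222]; P=np.array([cast(ct,*p,.057) for p in b]); print(r[1],b.tolist(),P.round(4).tolist(),P.mean(0))
L=np.mean([cast(ct,*p,.052) for p in((178,221),(188,221),(170,272),(182,273))],0)
Rr=np.mean([cast(ct,*p,.052) for p in((378,241),(388,241),(374,293),(384,294))],0)
print(L,Rr,(L+Rr)/2,np.linalg.norm(L-Rr),np.degrees(np.arctan2(*(L-Rr)[[1,0]])))
print("post",cast(ct,244,253,.1),cast(cs,373,268,.1))
cv2.imwrite("pics/crop1.png",cv2.resize(im[200:340,160:400],None,fx=3.3,fy=3.3,interpolation=2))
E
```

```text
[(array([192, 243,   7,  11,  59], dtype=int32), array([194.74576271, 248.08474576]))]
[(array([437,   0,   4,   4,   7], dtype=int32), array([438.57142857,   1.28571429])), (array([367, 272,  11,   5,  28], dtype=int32), array([371.32142857, 274.46428571])), (array([401, 331,  13,  13,  90], dtype=int32), array([406.65555556, 336.14444444]))]
(35.12343978881836, 48.99937057495117) [[225.71893310546875, 275.7404098510742], [230.7182846069336, 226.99674701690674], [265.65843200683594, 230.58035278320312], [260.6590805053711, 279.3240165710449]] [[0.5064, 0.1318, 0.057], [0.5997, 0.124, 0.057], [0.5934, 0.0569, 0.057], [0.5001, 0.0651, 0.057]] [0.54989575 0.09445698 0.057     ]
[0.56134824 0.22276532 0.052     ] [ 0.52519686 -0.16487642  0.052     ] [0.54327255 0.02894445 0.052     ] 0.38932382730485654 84.67201920542816
post [0.54870352 0.09152609 0.1       ] [0.54875391 0.09615927 0.1       ]
```

View pics/crop1.png

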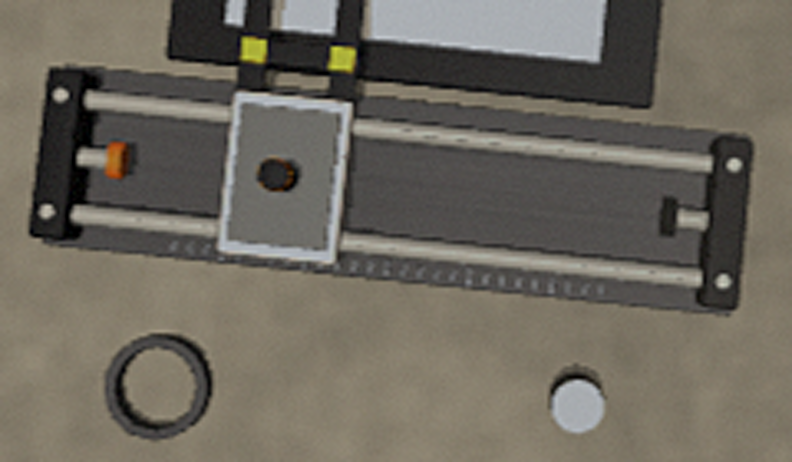

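Emit:
apply_moves([
  [-50.8,-42.0,0],
  [-50.8,-42.0,0],
  [-50.8,-42.0,0],
  [-50.8,-42.0,0],
  [-50.8,-42.0,0],
], spin=[-0.08,-0.164,-0.164,-0.164,-0.164], grip=[8.5,8.5,8.5,8.5,8.5])

```text
clock: 0.6
position: [0.311, 0.4243, 0.231]
tool_rot: [0.045, 0.999, -0.0, -0.0]
wrist_force: [1.3, 1.1, 0.6]
gripper_width: 0.999
```

Emit:
apply_moves([
  [-26.9,-30.9,0],
  [-26.9,-30.9,0],
  [-26.9,-30.9,0],
  [-26.9,-30.9,0],
  [-26.9,-30.9,0],
], spin=[0,0,0,0,0], grip=[8.5,8.5,8.5,8.5,8.5])

```text
clock: 1.1
position: [0.4572, 0.2217, 0.2313]
tool_rot: [0.045, 0.999, 0.0, -0.0]
wrist_force: [1.4, 0.1, -0.2]
gripper_width: 0.994
```

Emit:
apply_moves([
  [-10.4,-12.0,0],
  [-10.4,-12.0,0],
  [-10.4,-12.0,0],
  [-10.4,-12.0,4],
  [-10.4,-12.0,4],
], spin=[0,0,0,0,0], grip=[8.5,8.5,8.5,8.5,8.5])

```text
clock: 1.6
position: [0.547, 0.0914, 0.187]
tool_rot: [0.048, 0.999, -0.002, -0.004]
wrist_force: [-0.9, 0.5, -1.0]
gripper_width: 0.999
```

Run:
```python
from h import *
o=bot.get_obs(); print(o['clock'],o['position'],o['tool_rot'],o['wrist_force'],o['joint_positions'])
y=Rn.from_quat(o['tool_rot']).as_matrix(); print(y)
c=bot.camera_params("wrist"); print(c)
cv2.imwrite("pics/w1.png",bot.grab_frame("wrist")[:,:,::-1])
```

```text
1.6 [0.54696947 0.09139384 0.18704708] [ 0.04773814  0.99885059 -0.0017948  -0.00391806] [-0.88259387  0.51753877 -1.03329616] [-0.43223293  0.36417493  0.25445326  1.88850045 -0.1116513   0.91120462
  1.35081385]
[[-0.99541144  0.09535248 -0.00799848]
 [ 0.09538061  0.9954357  -0.0032114 ]
 [ 0.00765576 -0.00395957 -0.99996285]]
{'fx': 371.64829954431775, 'fy': 371.64829954431775, 'cx': 318.24585715146014, 'cy': 245.5105742070288, 'R': array([[ 0.09651551,  0.99532441, -0.00375128],
       [ 0.95039556, -0.09103785,  0.29742291],
       [ 0.29569078, -0.03227112, -0.95473847]]), 't': array([-0.14265742, -0.53582364,  0.17940139])}
```

View pics/w1.png

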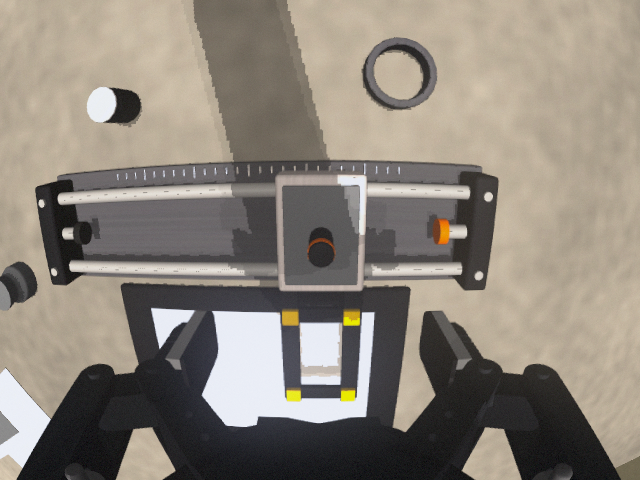

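Wrist view: post top near (321,254), between the fingers; orange buffer (441,231), black (84,232); the rods are level across the picture.

```bash
cat >> h.py <<'E'
def wcast(c,u,v,z):
    a=np.array([u-c["cx"],v-c["cy"]])/c["fx"]; r=np.hypot(*a); d=np.r_[a/r*np.sin(r),np.cos(r)]
    d=c["R"].T@d; o=-c["R"].T@c["t"]; return o+d*(z-o[2])/d[2]
E
python3 - <<'E'
from h import *
c=bot.camera_params("wrist"); f=lambda u,v,z:wcast(c,u,v,z)
print("cam",-c["R"].T@c["t"],"obs",bot.get_obs()['position'])
print("post top",f(321,255,.1),"base?",f(320,233,.057))
A,B,C,D=[f(*p,.052) for p in((41,203),(488,197),(54,272),(478,276))]
for p,q in((A,B),(C,D)): print(np.linalg.norm(q-p),np.degrees(np.arctan2(*(q-p)[[1,0]])))
print("centre",(A+B+C+D)/4)
P=[f(*p,.057) for p in((277,176),(366,176),(279,290),(364,290))]; print(np.array(P),np.mean(P,0))
im=cv2.imread("pics/w1.png");h=cv2.cvtColor(im,cv2.COLOR_BGR2HSV);m=cv2.inRange(h,(3,130,60),(17,255,255));n,_,s,k=cv2.connectedComponentsWithStats(m)
print([(s[i],k[i]) for i in range(1,n) if s[i][4]>20]); print("orange tip",f(434,231,.037),"black tip",f(92,231,.037))
E
```

```text
cam [0.47009087 0.10076437 0.33195834] obs [0.5474442  0.09362154 0.1890499 ]
post top [0.54922212 0.09469463 0.1       ] base? [0.54605389 0.09443787 0.057     ]
0.40035610976644675 84.59239556548495
0.39934509364919024 84.61336495355427
centre [0.54471508 0.03167846 0.052     ]
[[0.49915147 0.06669023 0.057     ]
 [0.50526908 0.13262709 0.057     ]
 [0.59072246 0.05683153 0.057     ]
 [0.5971951  0.1256712  0.057     ]] [0.54808453 0.09545501 0.057     ]
[(array([433, 219,  16,  25, 293], dtype=int32), array([439.6894198 , 230.40614334])), (array([307, 238,  28,  17, 117], dtype=int32), array([320.75213675, 242.8974359 ]))]
orange tip [0.55848953 0.19058027 0.037     ] black tip [ 0.52811732 -0.11914385  0.037     ]
```

Emit:
apply_moves([
  [-0.15,0.1,4],
  [-0.15,0.1,8],
  [-0.15,0.1,11],
  [-0.15,0.1,12.4],
  [-0.15,0.1,12.4],
], spin=[0,0,0,0,0], grip=[8.5,8.5,8.5,8.5,6], newtons=30)

```text
clock: 2.15
position: [0.5498, 0.0967, 0.0667]
tool_rot: [0.044, 0.999, -0.0, -0.001]
wrist_force: [-0.2, -1.2, 0.3]
gripper_width: 0.853
```

Emit:
apply_moves([
  [0,0,0],
  [0,0,0],
  [0,0,0],
], spin=[0,0,0], grip=[6,4,3])

```text
clock: 2.45
position: [0.5519, 0.0959, 0.0689]
tool_rot: [0.045, 0.999, 0.001, 0.001]
wrist_force: [-0.4, 0.9, -0.9]
gripper_width: 0.374
```

Emit:
apply_moves([
  [0,0,0.2],
  [0,0,0.2],
  [0,0,0.2],
  [0,0,0.2],
  [0,0,0.2],
], spin=[0,0,0,0,0], grip=[2.2,1.5,1,1,1], newtons=40)

```text
clock: 2.95
position: [0.5514, 0.0955, 0.0661]
tool_rot: [0.046, 0.999, 0.0, 0.001]
wrist_force: [-0.8, -0.8, 5.5]
gripper_width: 0.2
```

Run:
```python
from h import *
for i in range(3):
    o=bot.get_obs(); print(o['clock'],o['position'],o['wrist_force'],o['gripper_width']);bot.grab_frame("top")
cv2.imwrite("pics/s2.png",bot.grab_frame("scene")[150:400,200:520,::-1])
```

```text
2.95 [0.5513673  0.09545372 0.06606349] [-0.77248443 -0.84103416  5.50124703] 0.19959674399590677
3.0 [0.55138482 0.09545246 0.06606774] [-0.71467855 -1.44161862  7.04168309] 0.20179073836500064
3.05 [0.55136853 0.09548801 0.06607034] [-0.50773693 -0.65014745  6.46314777] 0.19810177797880854
```

View pics/s2.png

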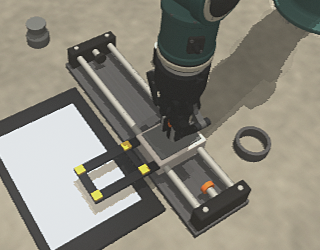

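Emit:
apply_moves([
  [0,0.6,0],
], spin=[0], grip=[1])

```text
clock: 3.25
position: [0.5518, 0.1003, 0.0661]
tool_rot: [0.046, 0.999, -0.0, 0.0]
wrist_force: [-0.8, -2.4, 5.2]
gripper_width: 0.199
```

Emit:
apply_moves([
  [0,0.6,0],
], spin=[0], grip=[1])

```text
clock: 3.35
position: [0.5524, 0.107, 0.066]
tool_rot: [0.046, 0.999, -0.0, 0.001]
wrist_force: [-0.6, -1.7, 5.8]
gripper_width: 0.196
```

Emit:
apply_moves([
  [0,0.6,0],
], spin=[0], grip=[1])

```text
clock: 3.45
position: [0.553, 0.1133, 0.066]
tool_rot: [0.046, 0.999, 0.0, 0.001]
wrist_force: [-0.4, -1.4, 5.4]
gripper_width: 0.195
```

Emit:
apply_moves([
  [0,0.6,0],
], spin=[0], grip=[1])

```text
clock: 3.55
position: [0.5536, 0.1193, 0.0661]
tool_rot: [0.046, 0.999, 0.0, 0.001]
wrist_force: [-0.0, -1.6, 5.9]
gripper_width: 0.2
```

Emit:
apply_moves([
  [0,0.6,0],
], spin=[0], grip=[1])

```text
clock: 3.65
position: [0.5542, 0.1253, 0.0661]
tool_rot: [0.046, 0.999, 0.0, 0.001]
wrist_force: [-0.7, -1.5, 6.1]
gripper_width: 0.197
```

Emit:
apply_moves([
  [0,0.6,0],
], spin=[0], grip=[1])

```text
clock: 3.75
position: [0.5548, 0.1313, 0.0661]
tool_rot: [0.046, 0.999, 0.0, 0.001]
wrist_force: [-0.2, -1.0, 5.8]
gripper_width: 0.197
```

Emit:
apply_moves([
  [0,0.6,0],
], spin=[0], grip=[1])

```text
clock: 3.85
position: [0.5553, 0.1373, 0.066]
tool_rot: [0.046, 0.999, 0.0, 0.001]
wrist_force: [0.2, -1.1, 6.1]
gripper_width: 0.2
```

Emit:
apply_moves([
  [0,0.4,0],
  [0,0.8,0],
], spin=[0,0], grip=[1,1])

```text
clock: 4.05
position: [0.5561, 0.1453, 0.0661]
tool_rot: [0.046, 0.999, 0.0, 0.001]
wrist_force: [-0.8, -1.4, 5.6]
gripper_width: 0.203
```

Emit:
apply_moves([
  [0,0.2,0],
], spin=[0], grip=[1])

```text
clock: 4.15
position: [0.5563, 0.1476, 0.0661]
tool_rot: [0.045, 0.999, 0.0, 0.001]
wrist_force: [-0.7, -1.4, 6.0]
gripper_width: 0.2
```

Emit:
apply_moves([
  [0,0.2,0],
], spin=[0], grip=[1])

```text
clock: 4.25
position: [0.5565, 0.1493, 0.0661]
tool_rot: [0.045, 0.999, 0.0, 0.001]
wrist_force: [-0.3, -0.8, 5.8]
gripper_width: 0.199
```

Emit:
apply_moves([
  [0,0.2,0],
], spin=[0], grip=[1])

```text
clock: 4.35
position: [0.5566, 0.1511, 0.0661]
tool_rot: [0.046, 0.999, 0.0, 0.001]
wrist_force: [-0.5, -0.3, 5.3]
gripper_width: 0.2
```

Emit:
apply_moves([
  [0,0.1,0],
  [0,0.2,0],
], spin=[0,0], grip=[1,1])

```text
clock: 4.55
position: [0.5568, 0.1531, 0.0661]
tool_rot: [0.046, 0.999, 0.0, 0.001]
wrist_force: [1.1, -1.0, 5.5]
gripper_width: 0.196
```

Emit:
apply_moves([
  [0,0.1,0],
  [0,0.1,0],
], spin=[0,0], grip=[1,1])

```text
clock: 4.75
position: [0.5569, 0.1543, 0.066]
tool_rot: [0.045, 0.999, 0.0, 0.001]
wrist_force: [0.2, -0.1, 5.8]
gripper_width: 0.2
```

Emit:
apply_moves([
  [0,0.1,0],
  [0,0.1,0],
], spin=[0,0], grip=[1,1])

```text
clock: 4.95
position: [0.557, 0.1551, 0.0661]
tool_rot: [0.046, 0.999, 0.0, 0.001]
wrist_force: [-0.2, -1.8, 5.1]
gripper_width: 0.198
```

Emit:
apply_moves([
  [0,0.1,0],
  [0,0.1,0],
], spin=[0,0], grip=[1,1])

```text
clock: 5.15
position: [0.557, 0.1555, 0.0661]
tool_rot: [0.046, 0.999, -0.0, 0.001]
wrist_force: [0.0, -1.8, 5.2]
gripper_width: 0.204
```

Emit:
apply_moves([
  [0,0.1,0],
  [0,0.1,0],
], spin=[0,0], grip=[1,1])

```text
clock: 5.35
position: [0.5571, 0.1559, 0.066]
tool_rot: [0.046, 0.999, -0.0, 0.0]
wrist_force: [-0.4, -3.7, 6.8]
gripper_width: 0.199
```

Emit:
apply_moves([
  [0,0.1,0],
  [0,0.1,0],
  [0,0.1,0],
], spin=[0,0,0], grip=[1,1,1])

```text
clock: 5.65
position: [0.5571, 0.1564, 0.066]
tool_rot: [0.046, 0.999, -0.001, 0.0]
wrist_force: [-1.9, -4.9, 7.9]
gripper_width: 0.201
```

Emit:
apply_moves([
  [0,0.1,0],
  [0,0.1,0],
  [0,0.1,0],
], spin=[0,0,0], grip=[1,1,1])

```text
clock: 5.95
position: [0.5572, 0.1568, 0.0661]
tool_rot: [0.046, 0.999, -0.001, 0.0]
wrist_force: [-2.0, -6.4, 7.0]
gripper_width: 0.198
```

Emit:
apply_moves([
  [0,-1,0],
  [0,-2.2,0],
  [0,-3.4,0],
  [0,-4.6,0],
  [0,-5.6,0],
], spin=[0,0,0,0,0], grip=[1,1,1,1,1])

```text
clock: 6.45
position: [0.5521, 0.1032, 0.0661]
tool_rot: [0.046, 0.999, 0.0, 0.001]
wrist_force: [-0.1, 0.9, 5.9]
gripper_width: 0.198
```

Emit:
apply_moves([
  [0,-0.6,0],
], spin=[0], grip=[1])

```text
clock: 6.55
position: [0.5515, 0.0968, 0.0661]
tool_rot: [0.046, 0.999, 0.0, 0.001]
wrist_force: [-1.4, 1.2, 5.6]
gripper_width: 0.204
```

Emit:
apply_moves([
  [0,-0.6,0],
], spin=[0], grip=[1])

```text
clock: 6.65
position: [0.551, 0.0915, 0.066]
tool_rot: [0.046, 0.999, 0.001, 0.001]
wrist_force: [-0.5, 1.4, 6.2]
gripper_width: 0.2
```

Emit:
apply_moves([
  [0,-0.6,0],
], spin=[0], grip=[1])

```text
clock: 6.75
position: [0.5504, 0.0856, 0.066]
tool_rot: [0.045, 0.999, 0.001, 0.001]
wrist_force: [-0.4, 1.1, 5.9]
gripper_width: 0.2
```

Emit:
apply_moves([
  [0,-0.6,0],
], spin=[0], grip=[1])

```text
clock: 6.85
position: [0.5499, 0.0797, 0.0661]
tool_rot: [0.045, 0.999, 0.001, 0.001]
wrist_force: [-0.2, 2.5, 6.9]
gripper_width: 0.204
```

Emit:
apply_moves([
  [0,-0.6,0],
], spin=[0], grip=[1])

```text
clock: 6.95
position: [0.5493, 0.0738, 0.0661]
tool_rot: [0.045, 0.999, 0.001, 0.001]
wrist_force: [-0.7, 0.9, 7.6]
gripper_width: 0.199
```

Emit:
apply_moves([
  [0,-0.6,0],
], spin=[0], grip=[1])

```text
clock: 7.05
position: [0.5488, 0.0678, 0.0661]
tool_rot: [0.045, 0.999, 0.001, 0.001]
wrist_force: [-0.6, 1.8, 6.6]
gripper_width: 0.199
```

Emit:
apply_moves([
  [0,-0.6,0],
], spin=[0], grip=[1])

```text
clock: 7.15
position: [0.5482, 0.0618, 0.066]
tool_rot: [0.045, 0.999, 0.001, 0.001]
wrist_force: [-0.7, 1.0, 7.1]
gripper_width: 0.195
```

Emit:
apply_moves([
  [0,-0.6,0],
], spin=[0], grip=[1])

```text
clock: 7.25
position: [0.5476, 0.0559, 0.066]
tool_rot: [0.045, 0.999, 0.001, 0.001]
wrist_force: [-1.1, 2.0, 6.8]
gripper_width: 0.2
```

Emit:
apply_moves([
  [0,-0.5,0],
], spin=[0], grip=[1])

```text
clock: 7.35
position: [0.5471, 0.0507, 0.0661]
tool_rot: [0.045, 0.999, 0.0, 0.001]
wrist_force: [-0.7, 1.1, 6.8]
gripper_width: 0.198
```

Emit:
apply_moves([
  [0,-0.5,0],
], spin=[0], grip=[1])

```text
clock: 7.45
position: [0.5467, 0.0459, 0.0661]
tool_rot: [0.045, 0.999, 0.001, 0.001]
wrist_force: [-0.2, 1.3, 6.5]
gripper_width: 0.197
```

Emit:
apply_moves([
  [0,-0.5,0],
], spin=[0], grip=[1])

```text
clock: 7.55
position: [0.5462, 0.0409, 0.066]
tool_rot: [0.045, 0.999, 0.0, 0.0]
wrist_force: [-1.5, 1.4, 7.1]
gripper_width: 0.198
```

Emit:
apply_moves([
  [0,-0.5,0],
], spin=[0], grip=[1])

```text
clock: 7.65
position: [0.5457, 0.0359, 0.066]
tool_rot: [0.045, 0.999, 0.0, 0.0]
wrist_force: [0.2, 0.6, 7.6]
gripper_width: 0.196
```

Emit:
apply_moves([
  [0,-0.5,0],
], spin=[0], grip=[1])

```text
clock: 7.75
position: [0.5452, 0.0309, 0.066]
tool_rot: [0.045, 0.999, 0.0, 0.0]
wrist_force: [-0.5, 1.2, 6.5]
gripper_width: 0.198
```

Emit:
apply_moves([
  [0,-0.5,0],
], spin=[0], grip=[1])

```text
clock: 7.85
position: [0.5448, 0.026, 0.066]
tool_rot: [0.045, 0.999, 0.0, 0.0]
wrist_force: [-0.5, 1.6, 7.8]
gripper_width: 0.197
```

Emit:
apply_moves([
  [0,-0.5,0],
], spin=[0], grip=[1])

```text
clock: 7.95
position: [0.5443, 0.021, 0.066]
tool_rot: [0.045, 0.999, 0.0, 0.0]
wrist_force: [-0.9, 1.5, 7.8]
gripper_width: 0.2
```

Emit:
apply_moves([
  [0,-0.5,0],
], spin=[0], grip=[1])

```text
clock: 8.05
position: [0.5439, 0.016, 0.066]
tool_rot: [0.045, 0.999, 0.0, 0.0]
wrist_force: [-1.0, 1.6, 6.4]
gripper_width: 0.198
```

Emit:
apply_moves([
  [0,-0.5,0],
], spin=[0], grip=[1])

```text
clock: 8.15
position: [0.5434, 0.011, 0.066]
tool_rot: [0.045, 0.999, 0.0, 0.0]
wrist_force: [-1.9, 1.8, 7.9]
gripper_width: 0.199
```

Emit:
apply_moves([
  [0,-0.5,0],
], spin=[0], grip=[1])

```text
clock: 8.25
position: [0.5429, 0.0061, 0.066]
tool_rot: [0.045, 0.999, 0.0, 0.0]
wrist_force: [-0.7, 1.4, 7.0]
gripper_width: 0.2
```

Emit:
apply_moves([
  [0,-0.5,0],
], spin=[0], grip=[1])

```text
clock: 8.35
position: [0.5424, 0.001, 0.066]
tool_rot: [0.045, 0.999, 0.0, 0.0]
wrist_force: [-1.6, 0.9, 7.9]
gripper_width: 0.2
```

Emit:
apply_moves([
  [0,-0.5,0],
], spin=[0], grip=[1])

```text
clock: 8.45
position: [0.542, -0.0037, 0.066]
tool_rot: [0.045, 0.999, 0.001, 0.0]
wrist_force: [-1.4, 3.2, 7.7]
gripper_width: 0.196
```

Emit:
apply_moves([
  [0,-0.5,0],
], spin=[0], grip=[1])

```text
clock: 8.55
position: [0.5416, -0.0077, 0.0661]
tool_rot: [0.045, 0.999, 0.001, 0.0]
wrist_force: [-0.9, 5.8, 7.9]
gripper_width: 0.2
```

Emit:
apply_moves([
  [0,-0.5,0],
], spin=[0], grip=[1])

```text
clock: 8.65
position: [0.5412, -0.012, 0.0661]
tool_rot: [0.045, 0.999, 0.001, 0.0]
wrist_force: [-1.4, 6.9, 7.8]
gripper_width: 0.201
```

Emit:
apply_moves([
  [0,-0.5,0],
], spin=[0], grip=[1])

```text
clock: 8.75
position: [0.5408, -0.0166, 0.0661]
tool_rot: [0.045, 0.999, 0.002, 0.0]
wrist_force: [-0.3, 7.6, 7.8]
gripper_width: 0.197
```

Emit:
apply_moves([
  [0,-0.5,0],
], spin=[0], grip=[1])

```text
clock: 8.85
position: [0.5403, -0.0218, 0.0661]
tool_rot: [0.045, 0.999, 0.001, 0.0]
wrist_force: [-1.2, 5.1, 7.4]
gripper_width: 0.201
```

Emit:
apply_moves([
  [0,-0.5,0],
], spin=[0], grip=[1])

```text
clock: 8.95
position: [0.5398, -0.0272, 0.066]
tool_rot: [0.045, 0.999, 0.001, 0.0]
wrist_force: [-1.4, 3.8, 8.2]
gripper_width: 0.199
```

Emit:
apply_moves([
  [0,-0.5,0],
], spin=[0], grip=[1])

```text
clock: 9.05
position: [0.5392, -0.033, 0.066]
tool_rot: [0.045, 0.999, 0.001, 0.0]
wrist_force: [-1.2, 1.1, 8.1]
gripper_width: 0.196
```

Emit:
apply_moves([
  [0,-0.5,0],
], spin=[0], grip=[1])

```text
clock: 9.15
position: [0.5387, -0.0386, 0.066]
tool_rot: [0.045, 0.999, 0.0, 0.0]
wrist_force: [-1.9, 1.2, 8.5]
gripper_width: 0.2
```

Emit:
apply_moves([
  [0,-0.5,0],
], spin=[0], grip=[1])

```text
clock: 9.25
position: [0.5382, -0.0438, 0.066]
tool_rot: [0.045, 0.999, 0.0, 0.0]
wrist_force: [-2.2, 0.7, 8.2]
gripper_width: 0.196
```

Emit:
apply_moves([
  [0,-0.5,0],
], spin=[0], grip=[1])

```text
clock: 9.35
position: [0.5377, -0.0488, 0.066]
tool_rot: [0.045, 0.999, 0.0, 0.0]
wrist_force: [-1.3, 1.2, 8.7]
gripper_width: 0.2
```

Emit:
apply_moves([
  [0,-0.5,0],
], spin=[0], grip=[1])

```text
clock: 9.45
position: [0.5372, -0.0538, 0.066]
tool_rot: [0.045, 0.999, 0.0, 0.0]
wrist_force: [-1.1, 1.0, 7.9]
gripper_width: 0.2
```

Emit:
apply_moves([
  [0,-0.6,0],
  [0,-1.2,0],
  [0,-1.8,0],
  [0,-2.4,0],
  [0,-2.9,0],
], spin=[0,0,0,0,0], grip=[1,1,1,1,1])

```text
clock: 9.95
position: [0.5345, -0.0829, 0.066]
tool_rot: [0.045, 0.999, 0.0, 0.0]
wrist_force: [-2.1, 1.0, 9.8]
gripper_width: 0.202
```

Emit:
apply_moves([
  [0,-0.2,0],
  [0,-0.4,0],
  [0,-0.6,0],
], spin=[0,0,0], grip=[1,1,1])

```text
clock: 10.25
position: [0.5339, -0.0887, 0.066]
tool_rot: [0.045, 0.999, 0.0, 0.0]
wrist_force: [-1.8, 1.3, 9.2]
gripper_width: 0.2
```

Emit:
apply_moves([
  [0,-0.1,0],
  [0,-0.2,0],
], spin=[0,0], grip=[1,1])

```text
clock: 10.45
position: [0.5337, -0.0907, 0.066]
tool_rot: [0.045, 0.999, 0.0, 0.0]
wrist_force: [-1.9, 0.4, 9.3]
gripper_width: 0.203
```

Emit:
apply_moves([
  [0,-0.1,0],
  [0,-0.2,0],
], spin=[0,0], grip=[1,1])

```text
clock: 10.65
position: [0.5336, -0.0926, 0.066]
tool_rot: [0.045, 0.999, 0.0, 0.0]
wrist_force: [-1.4, 0.9, 8.5]
gripper_width: 0.198
```

Emit:
apply_moves([
  [0,-0.1,0],
  [0,-0.2,0],
], spin=[0,0], grip=[1,1])

```text
clock: 10.85
position: [0.5334, -0.0946, 0.066]
tool_rot: [0.045, 0.999, 0.0, 0.0]
wrist_force: [-2.5, 2.3, 8.8]
gripper_width: 0.202
```

Emit:
apply_moves([
  [0,-0.1,0],
  [0,-0.2,0],
  [0,-0.2,0],
], spin=[0,0,0], grip=[1,1,1])

```text
clock: 11.15
position: [0.5333, -0.0955, 0.066]
tool_rot: [0.045, 0.999, 0.001, -0.0]
wrist_force: [-1.2, 3.8, 9.5]
gripper_width: 0.197
```

Emit:
apply_moves([
  [0,-0.1,0],
  [0,-0.2,0],
  [0,-0.2,0],
], spin=[0,0,0], grip=[1,1,1])

```text
clock: 11.45
position: [0.5332, -0.0964, 0.066]
tool_rot: [0.045, 0.999, 0.002, -0.0]
wrist_force: [-2.5, 6.3, 8.9]
gripper_width: 0.196
```

Emit:
apply_moves([
  [0,1.1,0],
  [0,2.3,0],
  [0,3.5,0],
  [0,4.7,0],
  [0,5.7,0],
], spin=[0,0,0,0,0], grip=[1,1,1,1,1])

```text
clock: 11.95
position: [0.5383, -0.0422, 0.066]
tool_rot: [0.046, 0.999, -0.0, 0.0]
wrist_force: [-2.1, -1.6, 8.5]
gripper_width: 0.197
```

Emit:
apply_moves([
  [0,0.2,0],
  [0,0.4,0],
], spin=[0,0], grip=[1,1])

```text
clock: 12.15
position: [0.5387, -0.0383, 0.066]
tool_rot: [0.045, 0.999, -0.0, 0.0]
wrist_force: [-2.9, -1.2, 8.3]
gripper_width: 0.192
```

Emit:
apply_moves([
  [0,0.2,0],
  [0,0.4,0],
], spin=[0,0], grip=[1,1])

```text
clock: 12.35
position: [0.5391, -0.0347, 0.066]
tool_rot: [0.046, 0.999, -0.0, 0.0]
wrist_force: [-2.0, -1.3, 7.5]
gripper_width: 0.2
```

Emit:
apply_moves([
  [0,0.2,0],
  [0,0.4,0],
], spin=[0,0], grip=[1,1])

```text
clock: 12.55
position: [0.5394, -0.0311, 0.066]
tool_rot: [0.046, 0.999, -0.0, 0.0]
wrist_force: [-2.4, -2.7, 8.7]
gripper_width: 0.197
```

Emit:
apply_moves([
  [0,0.2,0],
  [0,0.4,0],
], spin=[0,0], grip=[1,1])

```text
clock: 12.75
position: [0.5397, -0.028, 0.0661]
tool_rot: [0.046, 0.999, -0.001, 0.0]
wrist_force: [-2.5, -4.8, 9.4]
gripper_width: 0.197
```

Emit:
apply_moves([
  [0,0.2,0],
  [0,0.4,0],
], spin=[0,0], grip=[1,1])

```text
clock: 12.95
position: [0.54, -0.0247, 0.066]
tool_rot: [0.046, 0.999, -0.001, 0.0]
wrist_force: [-2.7, -7.0, 8.4]
gripper_width: 0.196
```

Emit:
apply_moves([
  [0,0.2,0],
  [0,0.4,0],
], spin=[0,0], grip=[1,1])

```text
clock: 13.15
position: [0.5403, -0.0211, 0.066]
tool_rot: [0.047, 0.999, -0.001, 0.0]
wrist_force: [-2.6, -6.2, 8.7]
gripper_width: 0.2
```

Emit:
apply_moves([
  [0,0.2,0],
  [0,0.4,0],
], spin=[0,0], grip=[1,1])

```text
clock: 13.35
position: [0.5407, -0.0171, 0.066]
tool_rot: [0.047, 0.999, -0.001, 0.0]
wrist_force: [-2.7, -5.6, 8.7]
gripper_width: 0.197
```

Emit:
apply_moves([
  [0,-0.2,0],
  [0,-0.4,0],
  [0,-0.4,0],
  [0,-0.4,0],
], spin=[0,0,0,0], grip=[1,1,1,1])

```text
clock: 13.75
position: [0.5407, -0.0169, 0.0661]
tool_rot: [0.045, 0.999, 0.001, 0.0]
wrist_force: [-0.7, 3.2, 7.8]
gripper_width: 0.196
```

Emit:
apply_moves([
  [0,0.12,0],
  [0,0.12,0],
], spin=[0,0], grip=[1,1])

```text
clock: 13.95
position: [0.5407, -0.0169, 0.066]
tool_rot: [0.045, 0.999, 0.0, 0.0]
wrist_force: [-1.5, -0.3, 8.4]
gripper_width: 0.197
```

Emit:
apply_moves([
  [0,0,0],
  [0,0,0],
  [0,0,0],
  [0,0,0],
  [0,0,0],
], spin=[0,0,0,0,0], grip=[2.5,3.5,5,6.5,6.5])

```text
clock: 14.45
position: [0.5404, -0.0169, 0.0651]
tool_rot: [0.045, 0.999, -0.0, -0.0]
wrist_force: [0.4, 0.2, 0.5]
gripper_width: 0.762
```

Released without a jolt; rise straight up and check.

Emit:
apply_moves([
  [0,0,-1],
  [0,0,-4],
  [0,0,-8],
  [0,0,-12],
  [0,0,-12],
], spin=[0,0,0,0,0], grip=[6.5,6.5,6.5,6.5,6.5])

```text
clock: 14.95
position: [0.5443, -0.017, 0.1915]
tool_rot: [0.046, 0.999, 0.001, 0.006]
wrist_force: [-0.2, -0.7, -0.3]
gripper_width: 0.762
```

Emit:
apply_moves([
  [0,0,0],
  [0,0,0],
  [0,0,0],
], spin=[0,0,0], grip=[6.5,6.5,6.5])

```text
clock: 15.25
position: [0.5397, -0.0168, 0.1841]
tool_rot: [0.045, 0.999, -0.0, -0.001]
wrist_force: [-1.0, -0.9, 0.1]
gripper_width: 0.762
```

Run:
```python
from h import *
o=bot.get_obs(); print(o['clock'],o['position'],o['wrist_force']); c=bot.camera_params("wrist")
im=bot.grab_frame("wrist")[:,:,::-1]; cv2.imwrite("pics/w2.png",im)
h=cv2.cvtColor(im,cv2.COLOR_BGR2HSV);m=cv2.inRange(h,(3,130,60),(17,255,255));n,_,s,k=cv2.connectedComponentsWithStats(m)
print([(s[i],k[i],wcast(c,*k[i],.092)) for i in range(1,n) if s[i][4]>20])
```

```text
15.25 [ 0.5396517  -0.01679673  0.18413147] [-0.95470068 -0.85393532  0.06021992]
[(array([538, 219,  19,  24, 336], dtype=int32), array([545.83928571, 230.01190476]), array([0.53952921, 0.15405249, 0.092     ])), (array([305, 234,  28,  17, 124], dtype=int32), array([318.43548387, 239.12096774]), array([ 0.53162218, -0.01636439,  0.092     ]))]
```

View pics/w2.png

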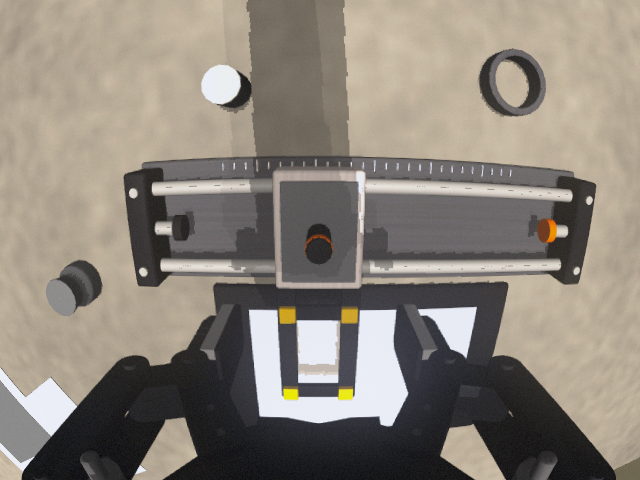

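The wrist view shows the carriage standing free. The post band is at (318,239), which is y ≈ -0.016, and all three loose items are still upright in their places.

```bash
python3 -c "
from cell import bot
print(bot.sign_off())"
```

```text
the job is handed in; nothing more can be done
None
```

I slid the carriage to the orange buffer and then the black one, brought it back to the sticky place, released it there and handed the job in at about 15 s. No verdict was given.

- **Buffers:** the carriage pressed on each with roughly 5 N. The wrist force never read more than about 6.5 N along the rail there, far below the 20 N limit.
- **Sticky place:** drag rose over about 33 mm of travel (world y from 0.000 to -0.033 m). It peaked near -0.015 m going towards black and near -0.023 m coming back. That puts the middle at about -0.017 to -0.0185 m, or 47 to 49 mm from the rail's middle towards the black buffer.
- **Where it stands:** I released the carriage at -0.017 m. I took the side load off the gripper before opening it. Just before release it resisted a 3 N pull without moving.
- **Last check:** the close-up picture puts the post at -0.016 m, with the gripper clear above it. The lens ring, film can and loupe look unmoved by eye; I did not measure them.
- **Disagreement:** the peak drag I felt was only 7 to 8 N, not the 11 to 13 N stated. I felt only one such place along the whole travel, and both passes agree on where it is.

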